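# Level the parcel scale with a wedge shim

### The job

The parcel scale on the packing bench hangs low at its near corner, the one with the blue ear and rubber foot. Take the orange wedge shim, slide it flat along the bench, thin end first, under that foot, and push it in slowly until the red ball of the level on top of the scale rests centred between the two black lines; then let go and leave the shim there carrying the corner. Be gentle: do not ram the shim or jack the scale far past level, do not press or lift the scale with the gripper, and leave the carton, tape roll and tape gun where they are.

Things in the scene. Friction and masses are not known exactly. Their poses are not given: they have to be found in the camera images.
- shim: orange plastic wedge, loose, 154 x 32 mm, 80 g. Origin: centre of underside; x points to the thin tip (x = +77 mm), z up. Top slopes from 2 mm thick at the tip to 19.3 mm 120 mm behind it; then a grip block 26 mm high, 34 long, 32 wide, centre at x = -60 mm: grip across its width (y). It stays put by friction when let go.
- deck: scale's grey deck, 240 x 220 mm, top 64 mm above bench, 1 kg, hinged at its far side to a fixed black base. Origin: middle of the deck, 45 mm above bench; x points from the near edge (x = -120 mm) to the hinge (x = +115 mm). Starts on a stop with the near side 0.016 rad low; swings to 0.03 rad past level, damped: push at 3 cm/s or less. Clear under it for 110 mm past the foot.
- ear (a point): top of the blue ear at the deck's near edge (32 mm wide, ends 15 mm nearer, 55 mm above bench), right above the axis of the rubber dome foot (28 mm across). Foot bottom at level: unknown, 7 to 14.5 mm above bench, 4 mm less at the start, so the tip enters freely. Push the shim along deck +x, centred under here. The foot bears 4 to 6 N; sliding the loaded shim takes 10 to 25 N.
- level (a point): centre of the ball level on the middle of the deck: bright green strip 110 x 21 mm along the deck's x, with thin black lines 16 mm either side of the centre; the ball's top is 93 mm above bench.
- ball (a joint): place of the red ball (18 mm) along the level, m: 0 is centred; it rolls to the low side: positive is towards the near edge, where it starts (+0.026, near corner low); negative is towards the hinge, lifted too high. 1.6 mm of ball is 1 mrad of tilt, about 0.27 mm of foot height or 1.8 mm of shim travel. It lags, about 2 s to settle. Ends at +-0.04.
- carton: sealed cardboard carton 120 x 90 x 80 mm, bystander; origin at the centre of its underside.
- tape_roll: brown roll of tape standing flat, 84 mm diameter, 48 mm high, bystander; origin at the centre of its underside.
- tape_gun: red and blue tape dispenser, 100 x 54 x 82 mm, bystander; origin at the centre of its underside.
Not all that is in view belongs to the job. Several things have the shape of the shim; the one meant has the colours described above.

How it is judged:
On the way, in this order (a step that is already met when the one before it is completed fails the run):
1. the shim lies flat on the bench with its thin end under the scale's foot (x of ear in the frame of shim between -0.035 and 0.072 m and y of ear in the frame of shim between -0.014 and 0.014 m and height (world z) of shim below 0.006 m and angle between shim's own z axis and vertical below 0.06 rad and value of joint ball above 0.012 m), for 0.1 s.
2. the shim carries the corner and the ball rests centred between the lines (x of ear in the frame of shim between -0.035 and 0.072 m and y of ear in the frame of shim between -0.014 and 0.014 m and height (world z) of shim below 0.006 m and angle between shim's own z axis and vertical below 0.06 rad and value of joint ball between -0.005 and 0.005 m and contact force between shim and deck above 1.5 N), for 0.5 s.
At the end, for the whole second after the job is handed in: Shim flat under the foot (centre line within 14 mm of its axis, tip at least 5 mm past it), carrying the corner, released and at rest; ball within 5 mm of centre; carton, tape roll and tape gun within 20 mm of where they began (all of step 2 and linear speed of shim below 0.01 m/s and angular speed of deck below 0.01 rad/s and distance of each of tape_roll, carton, tape_gun from where it was at the start of the episode below 0.02 m); the robot touches nothing.
It fails at once if the shim is rammed against the scale's foot (over 15 N between shim and scale) (contact force between shim and deck above 15 N).
It fails at once if the scale is jacked far past level (ball more than 22 mm past centre to the hinge side) (value of joint ball below -0.022 m).
It fails at once if the gripper or arm presses on or lifts the scale (over 5 N) (contact force between any of the fingers, the arm and deck above 5 N).
It fails at once if the carton, tape roll or tape gun is knocked away (over 20 mm) (distance of any of tape_roll, carton, tape_gun from where it was at the start of the episode above 0.02 m).
It also fails if it takes over 72 s, if anything falls off the work surface, if the arm or the gripper's body presses on something with over 40 N, if the wrist force passes 120 N, or if a joint passes its speed limit or range.

### The arm

A 6-joint arm with a two-finger parallel gripper is mounted at the origin on the work surface. World frame = base frame: x ahead of the robot, y to its left, z up, the work surface at z = 0. Lengths are in m, angles in rad, forces in N, time in s.
With the tool pointing down it reaches from about 0.225 to 0.875 m from the base axis. Payload 3.4 kg.
Tool frame: the origin (TCP) lies midway between the tips of the shut fingers; the grasp point (between the pads) lies 19 mm behind it (pinch_z is the distance from the TCP to the grasp point, in m); z points along the fingers, y is the line along which they close (so a half turn about z gives the same grasp; the last joint's range is limited). The gripper opens to 85 mm and grips with 20 to 120 N. Pads are 22 mm wide; open, the fingers measure 114 mm over their backs; the gripper's body (76 mm by 85 mm) begins 54 mm behind the grasp point. The pads swing forward as they close: fully open they stand 13 mm farther back than shut.
Start: joints at [1.01, 0.276, 1.505, -0, 1.361, -0.121], TCP at [0.245, 0.52, 0.231] pointing down, gripper open.
Joint ranges: [-2.89, 2.89], [-0.75, 2.08], [0.22, 2.7], [-1.18, 4.32], [0.11, 2.71], [-2.7, 2.7]. Speed limits (rad/s): [2.57, 2.57, 3.14, 3.14, 3.14, 3.14].

### API

Orientations are given as a unit quaternion [w, x, y, z].
In Python, from rig import get_state, get_image, sign_off, pinch_z gives the robot as it stands.
- The arm moves only by the tool send_rows, never from a script. Its argument "steps" is one flat list of numbers, 5 for each row, row after row: the gripper's target within -1 to 1 (fully open at 1, half-way at 0, shut at -1), then the shift along the tool's x, y, z in cm, then the turn about the tool's z in degrees. In form: [gripper, x, y, z, roll, gripper, x, y, z, roll, ...]. A call has 1 to 12 rows; each row shifts and turns the commanded pose from where the row before left it, along the tool's axes as they then stand; what a row does not reach is not made up. A row lasts 1/10 s, in which the tool goes at most 50 mm and 8.59 degrees, less where a joint would pass 70% of its speed; a pose out of reach is approached as far as the arm can. A call is refused whole if a number of a shift passes 5 or a number of a turn 8.59, either way. A call with a gripper value outside its range is refused whole. The fingers move at their own pace and stop on an object; "newtons" is the grip in N (left out, the last holds). Time passes only in rows, so rows that do not move let the fingers close. It gives the time, the measured TCP pose, the force, the opening and the grip force at its end, in the units of the state.
- get_state(): the state, without advancing time (a new reading comes with each control period).
- get_image(name): name is "side" or "top"; returns a dict with "color" (400x640x3 uint8, red, green, blue), "mtx" (3x3 intrinsics, pixels), "T" (4x4, takes a point from camera to world coordinates). Camera axes: x right, y down, z forward; pixel columns grow to the right and rows downward; lengths in m; the calibration is good to about 2 mm. A picture is of the moment at which its call begins. There is no depth.
- sign_off(): hands the job in; it is judged then, once.
The state is a dict: "clock": time; "qpos": joint angles; "qd": joint speeds; "effort": joint torques, N m; "position": TCP position; "ee_rot": TCP orientation; "contact_force": force on the tool from outside, world axes, zero at the start; "moment": the same for the moment, N m; "width": finger opening in m; "gripper_force": force on a finger pad.
Only numpy, scipy, OpenCV 4.12 (cv2) and the standard library are available. Lean on these libraries where they do the work, as an engineer would, in place of code of your own. Each camera call takes 0.05 s, during which the arm holds its last target. There are 200 camera calls.

## Working session

There is one attempt and no reset: what is moved stays moved. The work goes in short steps, Python scripts to look and compute and a tool call to move; the robot and the scene stay as the last step left them, time stands still between calls to the robot, and variables do not carry over. Pictures are saved under pics/ and viewed, at most 10 in all, crops included, and the job is handed in when it is done.

Besides the shell and the picture viewer there is one more tool, called after "Call:" as name(argument=value, ...) on one line, values as JSON. send_rows: Moves the arm, as the interface text tells. Its arguments: {"type":"object","properties":{"steps":{"type":"array"},"newtons":{"type":"number"}},"required":["steps"]}

```bash
mkdir -p pics; cat > h.py <<'E'
import numpy as np, cv2
from rig import get_state, get_image, sign_off, pinch_z
def ray(im,u,v,z):
    K,T=im["mtx"],im["T"]; d=T[:3,:3]@np.linalg.solve(K,[u,v,1.]); o=T[:3,3]
    return o+d*(z-o[2])/d[2]
def proj(im,p):
    c=np.linalg.inv(im["T"])@np.append(p,1); q=im["mtx"]@c[:3]; return q[:2]/q[2]
E
python3 - <<'E'
from h import *
for n in("top","side"):
    im=get_image(n); cv2.imwrite(f"pics/{n}0.png",im["color"][:,:,::-1]); print(n,im["mtx"].round(1).tolist(),im["T"].round(3).tolist())
s=get_state(); print(s, pinch_z)
E
```

```text
top [[418.0, 0.0, 320.1], [0.0, 418.0, 196.5], [0.0, 0.0, 1.0]] [[-0.005, -0.994, 0.106, 0.409], [-1.0, 0.003, -0.011, 0.045], [0.011, -0.106, -0.994, 1.374], [0.0, 0.0, 0.0, 1.0]]
side [[373.4, 0.0, 318.5], [0.0, 373.4, 196.0], [0.0, 0.0, 1.0]] [[0.689, -0.503, 0.522, 0.008], [-0.724, -0.465, 0.509, -0.465], [-0.013, -0.729, -0.685, 0.771], [0.0, 0.0, 0.0, 1.0]]
{'clock': 0.1, 'qpos': array([ 1.01001728e+00,  2.76511072e-01,  1.50601319e+00,  1.62424801e-05,
        1.36069036e+00, -1.21002942e-01]), 'qd': array([ 3.89037966e-04, -5.14761942e-04, -3.20941800e-03,  8.86764196e-04,
        3.36369821e-04, -7.42750863e-05]), 'effort': array([ 2.26830343e-03, -4.17699909e+01, -2.46406657e+01, -3.45603166e-04,
        5.78403400e-03, -1.58661112e-05]), 'position': array([0.2445473 , 0.51988439, 0.23053535]), 'ee_rot': array([-2.78617331e-04,  2.18121959e-01,  9.75921182e-01, -7.61660499e-04]), 'contact_force': array([ 0.21445116,  0.16916326, -0.29850209]), 'moment': array([ 0.05035403, -0.01412423, -0.02499278]), 'gripper_force': 0.0, 'width': 0.08531574967761242} 0.0187
```

View pics/top0.png

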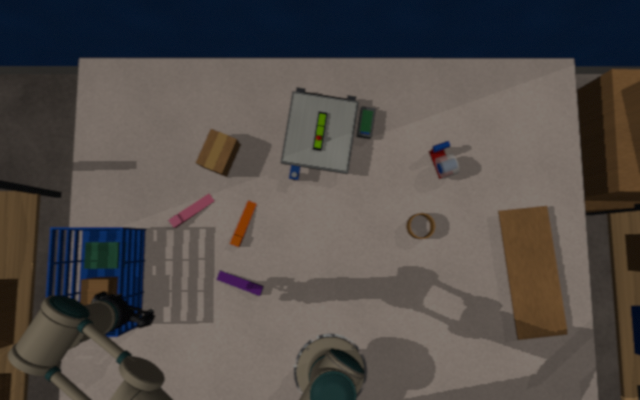

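View pics/side0.png

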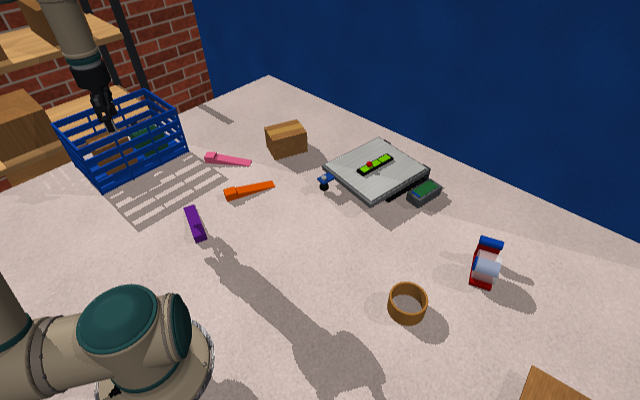

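Three objects have the wedge shape, with top-view pixels pink (191,211), orange (243,224) and purple (240,283). The orange one fits the description, with its block end at about (237,240) and tip at about (250,204). The blue ear is at (294,172), the level strip at (320,131) and the carton at (218,152). Next I'll confirm with an enlarged crop and measure.

```bash
cat >> h.py <<'E'
def hsv(im): return cv2.cvtColor(im["color"],cv2.COLOR_RGB2HSV)
def comp(m,near=None,box=None):
    m=m.astype(np.uint8)
    if box: b=np.zeros_like(m); b[box[1]:box[3],box[0]:box[2]]=1; m=m*b
    n,l,st,c=cv2.connectedComponentsWithStats(m)
    i=1+np.argmax(st[1:,4]); return l==i,c[i],st[i,4]
def axis(m):
    p=np.argwhere(m)[:,::-1].astype(np.float32); return p
def rect_world(im,m,z):
    p=np.argwhere(m)[:,::-1]; w=np.array([ray(im,u,v,z)[:2] for u,v in p],np.float32)
    return cv2.minAreaRect(w*1000), w
def orange(im,box=None):
    h=hsv(im); return comp((h[...,0]>=5)&(h[...,0]<=14)&(h[...,1]>190)&(h[...,2]>110),box=box)
E
python3 - <<'E'
from h import *
t=get_image("top"); s=get_image("side")
m,c,a=orange(t,(150,180,300,300)); print("orange top",c,a)
r,w=rect_world(t,m,0.012); print(r, cv2.boxPoints(r).round(0).tolist())
ms,cs,as_=orange(s,(200,150,320,230)); rs,ws=rect_world(s,ms,0.012); print("side",cs,as_,rs,cv2.boxPoints(rs).round(0).tolist())
for n,im,box in(("top",t,(280,155,310,190)),("side",s,(305,165,340,195))):
    h=hsv(im); b,c,a=comp((h[...,0]>100)&(h[...,0]<125)&(h[...,1]>150)&(h[...,2]>60),box=box); print(n,"ear",c,a,ray(im,*c,.051)); r,_=rect_world(im,b,.051); print(r)
for n,im,box in(("top",t,(300,100,340,160)),("side",s,(340,140,410,190))):
    h=hsv(im); b,c,a=comp((h[...,0]>30)&(h[...,0]<75)&(h[...,1]>150)&(h[...,2]>60)|((h[...,0]<6)&(h[...,1]>150)),box=box); b=cv2.morphologyEx(((h[...,1]>150)).astype(np.uint8),cv2.MORPH_CLOSE,np.ones((5,5)))
    z=np.zeros_like(b); z[box[1]:box[3],box[0]:box[2]]=1; b,c,a=comp(b*z)
    r,_=rect_world(im,b,.075); print(n,"strip",c,a,r,ray(im,*c,.075))
for u,v in((284,163),(347,171),(357,99),(292,93)): print("deck",ray(t,u,v,.064).round(3))
A=cv2.resize(t["color"][130:310,160:340],(540,540),interpolation=cv2.INTER_CUBIC); 
cv2.imwrite("pics/crop1.png",A[:,:,::-1])
E
```

```text
orange top [243.01983003 223.16997167] 353
((467.1542053222656, 279.7497863769531), (26.16008758544922, 146.1531982421875), 67.56108856201172) [[395.0, 296.0], [530.0, 240.0], [540.0, 264.0], [405.0, 320.0]]
side [246.22435897 189.73717949] 468 ((467.8905029296875, 280.6367492675781), (57.34489059448242, 149.4070281982422), 69.30781555175781) [[388.0, 280.0], [528.0, 227.0], [548.0, 281.0], [408.0, 334.0]]
top ear [294.71794872 168.56410256] 39 [0.63998979 0.11054601 0.051     ]
((639.54052734375, 110.51278686523438), (22.087587356567383, 18.64466094970703), 80.26901245117188)
side ear [326.58823529 178.01176471] 85 [0.62877575 0.10606422 0.051     ]
((627.8593139648438, 108.75871276855469), (32.63557434082031, 48.14810562133789), 82.87445068359375)
top strip [319.59215686 130.58431373] 255 ((758.0765380859375, 30.572673797607422), (23.060283660888672, 116.4354019165039), 80.54507446289062) [0.75783947 0.03057313 0.075     ]
side strip [375.12741313 163.51351351] 259 ((755.171630859375, 27.832935333251953), (36.94894790649414, 124.03408813476562), 82.03009033203125) [0.75541557 0.02557002 0.075     ]
deck [0.656 0.144 0.064]
deck [ 0.629 -0.056  0.064]
deck [ 0.865 -0.091  0.064]
deck [0.885 0.119 0.064]
```

View pics/crop1.png

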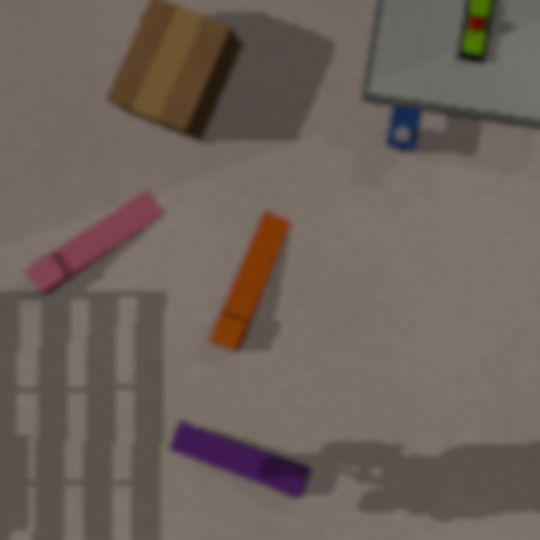

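The orange shim is confirmed: block end at crop (228,330), tip at (278,217). The white dot on the blue ear at crop (402,131), image (294,173.5), marks the foot axis. I'll refine the ear and the deck direction next.

```bash
python3 - <<'E'
from h import *
t=get_image("top"); s=get_image("side")
for u,v in((294,173.5),): print("dot top",ray(t,u,v,.052))
# strip ends (green only) -> direction via fitLine
for n,im,box in(("top",t,(305,105,335,155)),("side",s,(345,145,405,180))):
    h=hsv(im); g=((h[...,0]>28)&(h[...,0]<75)&(h[...,1]>150)&(h[...,2]>90)); z=np.zeros_like(g); z[box[1]:box[3],box[0]:box[2]]=1
    w=np.array([ray(im,u,v,.077)[:2] for v,u in np.argwhere(g&z)],np.float32); l=cv2.fitLine(w,cv2.DIST_L2,0,1e-4,1e-4).ravel()
    a=w@l[:2]; print(n,l.round(4),np.degrees(np.arctan2(l[1],l[0])),(a.min(),a.max()),w.mean(0))
    h0=(h[...,0]<6)|(h[...,0]>174); b,c,a=comp(h0&(h[...,1]>150)&z,box=box); print("ball",c,a,ray(im,*c,.086))
A=cv2.resize(t["color"][80:190,270:370],(400,440),interpolation=cv2.INTER_CUBIC)
B=cv2.resize(s["color"][150:210,300:400],(400,240),interpolation=cv2.INTER_CUBIC)
B=np.vstack([B,np.zeros((200,400,3),np.uint8)])
cv2.imwrite("pics/crop2.png",np.hstack([A,B])[:,:,::-1])
E
```

```text
dot top [0.6238412  0.11276092 0.052     ]
top [ 0.9886 -0.1504  0.7625  0.0301] -8.652714 (np.float32(0.69263136), np.float32(0.79869926)) [0.7625074  0.03006964]
ball [318.2 137.4] 5 [0.73296945 0.03517056 0.086     ]
side [ 0.991  -0.1336  0.7575  0.0262] -7.678021 (np.float32(0.68993455), np.float32(0.80326974)) [0.7574894 0.0262304]
ball [368.85714286 163.80952381] 21 [0.73003987 0.03049553 0.086     ]
```

View pics/crop2.png

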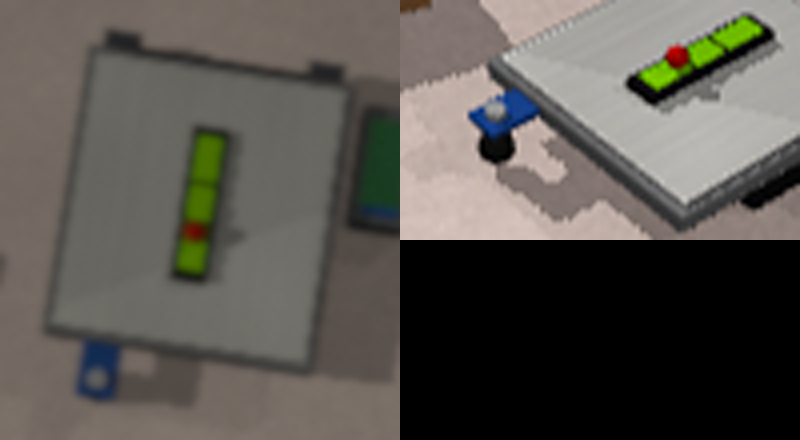

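The deck yaw is about -8.3°, and the dot is visible in both views. Top view shows it at (293.9,174.1) and side view at (323.4,177.1). Moving above the shim block now.

Call:
send_rows(steps=[1,-2.45,-1.26,1.2,0,1,-2.45,-1.26,1.2,0,1,-2.45,-1.26,1.2,0,1,-2.45,-1.26,1.2,0,1,-2.45,-1.26,1.2,0,1,-2.45,-1.26,1.2,0,1,-2.45,-1.26,1.2,0,1,-2.45,-1.26,1.2,0,1,-2.45,-1.26,1.2,0,1,-2.45,-1.26,1.2,0,1,0,0,0,-3.7,1,0,0,0,0], newtons=70)

```text
clock: 1.5
position: [0.4132, 0.3012, 0.1109]
ee_rot: [-0.0, 0.187, 0.982, -0.0]
contact_force: [-0.7, 0.2, 0.6]
width: 0.0855
gripper_force: 0.0
```

```bash
cat >> h.py <<'E'
def tri(a,pa,b,pb):
    A=[];y=[]
    for im,(u,v) in((a,pa),(b,pb)):
        d=im["T"][:3,:3]@np.linalg.solve(im["mtx"],[u,v,1.]); d/=np.linalg.norm(d); P=np.eye(3)-np.outer(d,d); A.append(P); y.append(P@im["T"][:3,3])
    return np.linalg.lstsq(np.vstack(A),np.hstack(y),rcond=None)[0]
E
python3 - <<'E'
from h import *
t=get_image("top"); s=get_image("side")
print("ear",tri(t,(293.9,174.1),s,(323.4,177.1)), ray(t,293.9,174.1,.054),ray(s,323.4,177.1,.054))
st=get_state(); print(st["position"],st["ee_rot"],st["clock"])
cv2.imwrite("pics/side1.png",cv2.resize(s["color"][100:260,160:360],(800,600),interpolation=cv2.INTER_CUBIC)[:,:,::-1])
E
```

```text
ear [0.62162399 0.11271037 0.05513817] [0.62158068 0.11297312 0.054     ] [0.62284432 0.1134436  0.054     ]
[0.41294838 0.302164   0.11144932] [5.25997385e-05 1.87204238e-01 9.82320986e-01 2.24350642e-04] 1.6
```

View pics/side1.png

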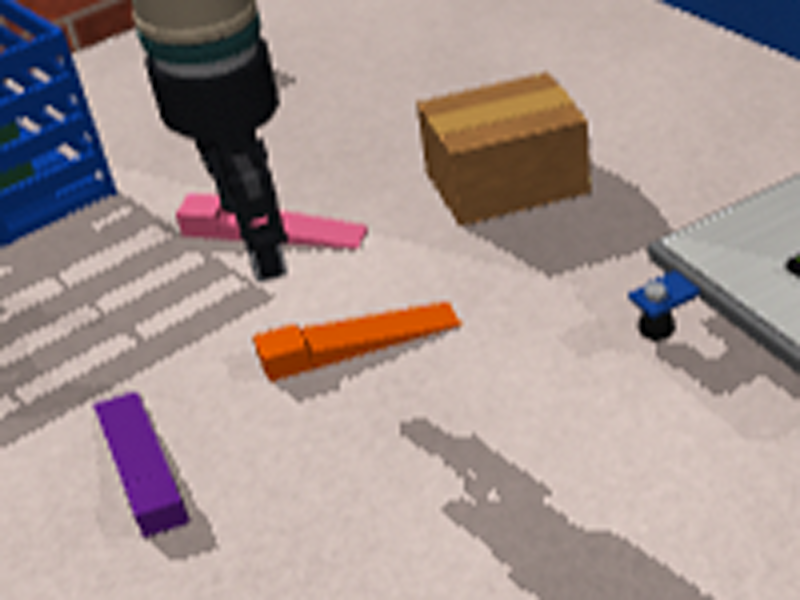

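The gripper is above the block, with the orange block at crop (280,350) and its tip at (455,312). The triangulated ear is at (0.622, 0.113). Descending.

Call:
send_rows(steps=[1,0,0,2,0,1,0,0,2,0,1,0,0,2,0,1,0,0,1.5,0,1,0,0,1.2,0,1,0,0,1,0,1,0,0,0.6,0,1,0,0,0.4,0,1,0,0,0,0])

```text
clock: 2.5
position: [0.4128, 0.302, 0.0041]
ee_rot: [-0.0, 0.187, 0.982, -0.0]
contact_force: [-0.3, -0.3, 0.5]
width: 0.0855
gripper_force: 0.0
```

Call:
send_rows(steps=[-0.4,0,0,0,0,-0.4,0,0,0,0,-0.4,0,0,0,0,-0.7,0,0,0,0,-0.7,0,0,0,0,-1,0,0,0,0,-1,0,0,0,0,-1,0,0,0,0])

```text
clock: 3.3
position: [0.4134, 0.3023, 0.0049]
ee_rot: [0.001, 0.187, 0.982, 0.0]
contact_force: [0.1, 0.8, 6.3]
width: 0.0307
gripper_force: 70.3
```

```bash
python3 - <<'E'
from h import *
t=get_image("top"); s=get_image("side"); st=get_state(); print(st["position"],st["ee_rot"],st["contact_force"],st["moment"],st["width"],st["gripper_force"],st["clock"])
m,c,a=orange(t,(150,150,320,300)); print("orange top",c,a); r,w=rect_world(t,m,0.008); print(r,cv2.boxPoints(r).round(0).tolist())
cv2.imwrite("pics/side2.png",cv2.resize(s["color"][110:230,190:350],(800,600),interpolation=cv2.INTER_CUBIC)[:,:,::-1])
E
```

```text
[0.4134133  0.30229839 0.00494565] [5.56035895e-04 1.86556024e-01 9.82444043e-01 4.94003842e-04] [-0.43946418 -0.72584551  4.70058863] [-0.00297976  0.08640186  0.03841317] 0.030611979504075897 70.32534956932068 3.4
orange top [245.70081967 216.68442623] 244
((488.518310546875, 271.7261657714844), (26.93880844116211, 100.81981658935547), 67.00534057617188) [[437.0, 279.0], [530.0, 240.0], [540.0, 264.0], [447.0, 304.0]]
```

View pics/side2.png

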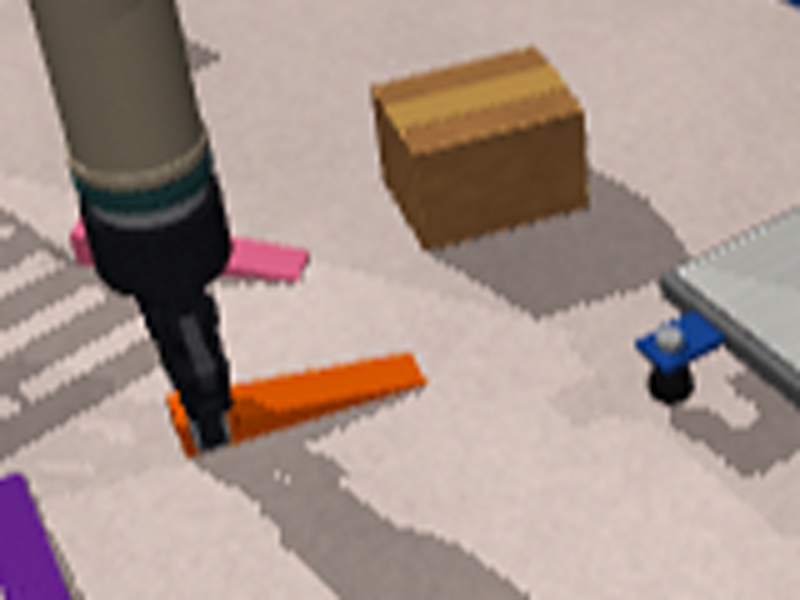

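Grasped (30.7 mm opening, 70 N). The shim is still flat, with its tip at crop (418,370), and the ear dot is at (670,338). I'll raise the tool slightly, rotate to the deck's heading, then slide to just in front of the foot.

Call:
send_rows(steps=[-1,0,0,-0.1,0,-1,0,0,0,-3.3,-1,0,0,0,-3.3,-1,0,0,0,-3.3,-1,0,0,0,-3.3,-1,0,0,0,0])

```text
clock: 4.0
position: [0.4126, 0.3018, 0.005]
ee_rot: [-0.0, 0.072, 0.997, -0.0]
contact_force: [-0.8, 1.1, -0.4]
width: 0.0305
gripper_force: 69.6
```

Call:
send_rows(steps=[-1,-0.7,-1.55,0,0,-1,-0.7,-1.55,0,0,-1,-0.7,-1.55,0,0,-1,-0.7,-1.55,0,0,-1,-0.7,-1.55,0,0,-1,-0.7,-1.55,0,0,-1,-0.7,-1.55,0,0,-1,-0.7,-1.55,0,0,-1,-0.7,-1.55,0,0,-1,-0.6,-1.55,0,0,-1,0,0,0,0])

```text
clock: 5.1
position: [0.459, 0.1373, 0.0051]
ee_rot: [-0.0, 0.074, 0.997, -0.0]
contact_force: [0.1, 0.0, 0.2]
width: 0.0306
gripper_force: 69.6
```

```bash
cat > look.py <<'E'
from h import *
import sys
t=get_image("top"); s=get_image("side"); st=get_state(); print(st["position"].round(4),st["ee_rot"].round(4),st["contact_force"].round(1),st["moment"].round(2),round(st["width"],4),round(st["gripper_force"],1),st["clock"])
try:
    m,c,a=orange(t,(150,100,400,300)); print("orange top",c,a); r,w=rect_world(t,m,0.008); print(r,cv2.boxPoints(r).round(0).tolist())
except Exception as e: print(e)
for n,im,box in(("top",t,(305,105,335,155)),("side",s,(345,145,405,180))):
    h=hsv(im).astype(int); z=np.zeros(h.shape[:2],bool); z[box[1]:box[3],box[0]:box[2]]=1
    b=z&((h[...,0]<8)|(h[...,0]>172))&(h[...,1]>130)&(h[...,2]>60)
    if b.any():
        wt=(h[...,1]*b).astype(float); v,u=np.indices(b.shape); c=((u*wt).sum()/wt.sum(),(v*wt).sum()/wt.sum())
        p=ray(im,*c,.084); e=np.array([.9895,-.1444]); c0={"top":np.array([.7577,.0305]),"side":np.array([.7551,.0262])}[n]
        print(n,"ball px",np.round(c,1),int(b.sum()),"pos mm",round(-1000*float((p[:2]-c0)@e),1))
if len(sys.argv)>1: cv2.imwrite(f"pics/{sys.argv[1]}.png",np.hstack([cv2.resize(t["color"][100:250,230:350],(480,600),interpolation=cv2.INTER_CUBIC),cv2.resize(s["color"][130:230,260:313+0],(318,600),interpolation=cv2.INTER_CUBIC) if 0 else cv2.resize(s["color"][130:230,270:323],(318,600),interpolation=cv2.INTER_CUBIC)])[:,:,::-1])
E
python3 look.py ins0
```

```text
[0.4586 0.1386 0.0051] [-3.000e-04  7.330e-02  9.973e-01  1.000e-04] [ 0.1  0.7 -1.1] [ 0.01  0.06 -0.  ] 0.0306 69.6 5.2
orange top [291.93693694 193.32432432] 111
((563.4671630859375, 121.0827865600586), (25.402278900146484, 50.99925994873047), 80.79124450683594) [[536.0, 113.0], [587.0, 104.0], [591.0, 130.0], [540.0, 138.0]]
top ball px [318.3 137.2] 8 pos mm 24.1
side ball px [368.8 163.8] 23 pos mm 23.6
```

View pics/ins0.png

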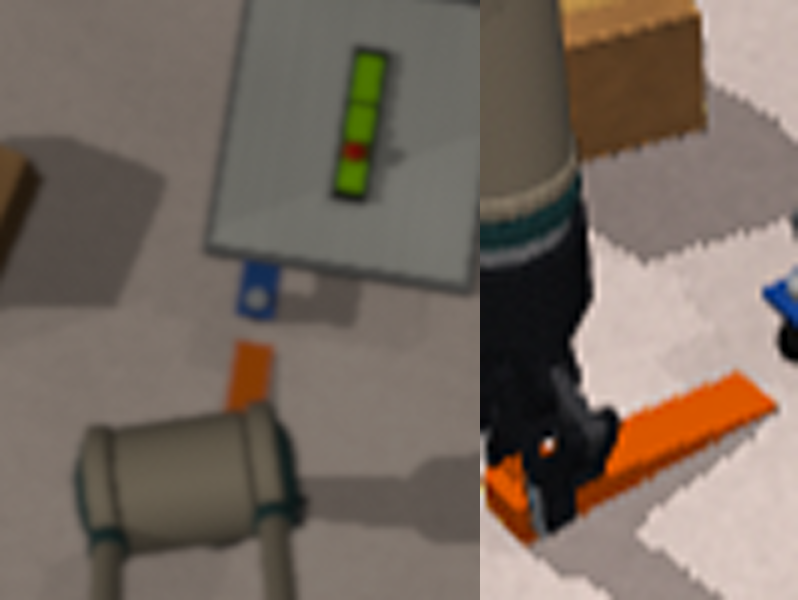

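The shim is aligned with the foot. The tip in the top crop is at (255,343), the ear dot at (258,297), and the ball at (353,152) is near the low end. The lateral error is about 1 mm. Inserting slowly.

Call:
send_rows(steps=[-1,-0.3,0,0,0,-1,-0.3,0,0,0,-1,-0.3,0,0,0,-1,-0.3,0,0,0,-1,-0.3,0,0,0,-1,-0.3,0,0,0,-1,-0.3,0,0,0,-1,-0.3,0,0,0,-1,-0.3,0,0,0,-1,-0.3,0,0,0,-1,-0.3,0,0,0,-1,-0.2,0,0,0])

```text
clock: 6.4
position: [0.4938, 0.1336, 0.0053]
ee_rot: [0.0, 0.072, 0.997, 0.0]
contact_force: [0.3, 0.8, -0.3]
width: 0.0305
gripper_force: 69.6
```

Call:
send_rows(steps=[-1,-0.2,0,0,0,-1,-0.2,0,0,0,-1,-0.2,0,0,0,-1,-0.2,0,0,0,-1,-0.2,0,0,0,-1,0,0,0,0])

```text
clock: 7.0
position: [0.5036, 0.1322, 0.0053]
ee_rot: [0.0, 0.072, 0.997, 0.0]
contact_force: [0.8, -0.3, -0.7]
width: 0.0307
gripper_force: 69.6
```

```bash
python3 look.py
```

```text
[0.5033 0.1322 0.0053] [-1.000e-04  7.240e-02  9.974e-01  0.000e+00] [-0.6 -0.3 -0.6] [-0.01  0.06  0.02] 0.0305 69.6 7.1
orange top [291.53333333 181.73333333] 15
((604.3286743164062, 121.5693588256836), (13.214122772216797, 9.981680870056152), 89.82421875) [[599.0, 115.0], [609.0, 115.0], [609.0, 128.0], [599.0, 128.0]]
top ball px [318.3 137.3] 8 pos mm 24.2
side ball px [368.8 163.8] 23 pos mm 23.6
```

Call:
send_rows(steps=[-1,-0.2,-0.05,0,0,-1,-0.2,-0.05,0,0,-1,-0.2,0,0,0,-1,-0.2,0,0,0,-1,-0.2,0,0,0,-1,-0.2,0,0,0,-1,-0.2,0,0,0,-1,0,0,0,0])

```text
clock: 7.9
position: [0.5084, 0.1297, 0.0049]
ee_rot: [-0.008, 0.073, 0.997, -0.0]
contact_force: [-15.4, 2.8, 12.2]
width: 0.0304
gripper_force: 71.4
```

```bash
python3 look.py
```

```text
[0.5086 0.1297 0.0049] [-7.800e-03  7.260e-02  9.973e-01 -4.000e-04] [-15.1   3.4  11.5] [0.54 1.71 0.11] 0.0304 71.3 8.0
attempt to get argmax of an empty sequence
top ball px [318.2 137.2] 6 pos mm 23.9
side ball px [368.8 163.8] 23 pos mm 23.6
```

Call:
send_rows(steps=[-1,0,0,-0.1,0,-1,0,0,-0.1,0,-1,0,0,0,0])

```text
clock: 8.3
position: [0.5104, 0.1292, 0.0061]
ee_rot: [-0.006, 0.072, 0.997, -0.001]
contact_force: [-9.5, 2.2, 1.2]
width: 0.0305
gripper_force: 69.7
```

```bash
python3 look.py ins1
```

```text
[0.5108 0.1291 0.006 ] [-6.000e-03  7.250e-02  9.974e-01 -6.000e-04] [-9.1  2.1 -0.3] [ 0.26  1.24 -0.01] 0.0306 69.7 8.4
attempt to get argmax of an empty sequence
top ball px [318.2 137.2] 6 pos mm 23.9
side ball px [369.1 163.2] 22 pos mm 21.0
```

View pics/ins1.png

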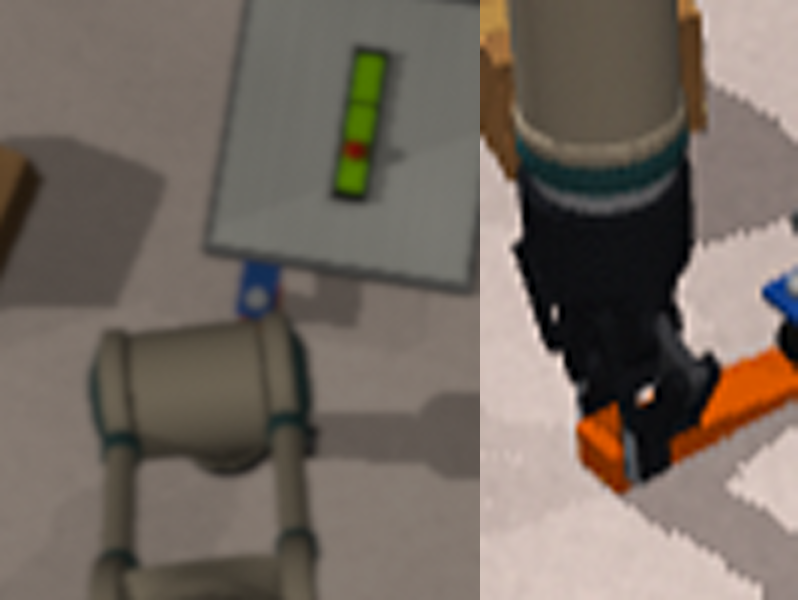

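The shim's tip is under the foot at crop (790,345), it looks flat, and the ball has only just started to move. Pushing on slowly.

Call:
send_rows(steps=[-1,-0.1,0,0,0,-1,-0.1,0,0,0,-1,-0.1,0,0,0,-1,-0.1,0,0,0,-1,-0.1,0,0,0,-1,-0.1,0,0,0,-1,0,0,0,0,-1,0,0,0,0])

```text
clock: 9.2
position: [0.5168, 0.1282, 0.006]
ee_rot: [-0.006, 0.073, 0.997, -0.001]
contact_force: [-9.5, 1.5, 1.1]
width: 0.0308
gripper_force: 69.8
```

```bash
python3 look.py
```

```text
[0.5169 0.1282 0.006 ] [-6.000e-03  7.250e-02  9.973e-01 -7.000e-04] [-8.4  1.5  0.2] [0.14 1.19 0.01] 0.0308 69.7 9.3
attempt to get argmax of an empty sequence
top ball px [318.5 135.5] 6 pos mm 18.4
side ball px [370.5 162.5] 23 pos mm 15.5
```

Call:
send_rows(steps=[-1,-0.1,0,0,0,-1,-0.1,0,0,0,-1,-0.1,0,0,0,-1,-0.1,0,0,0,-1,-0.1,0,0,0,-1,-0.1,0,0,0,-1,-0.1,0,0,0,-1,-0.1,0,0,0,-1,0,0,0,0,-1,0,0,0,0,-1,0,0,0,0,-1,0,0,0,0])

```text
clock: 10.5
position: [0.525, 0.127, 0.0059]
ee_rot: [-0.006, 0.073, 0.997, -0.001]
contact_force: [-8.0, 0.8, 0.1]
width: 0.0305
gripper_force: 69.7
```

Call:
send_rows(steps=[-1,0,0,0,0,-1,0,0,0,0,-1,0,0,0,0,-1,0,0,0,0,-1,0,0,0,0,-1,0,0,0,0,-1,0,0,0,0,-1,0,0,0,0,-1,0,0,0,0,-1,0,0,0,0,-1,0,0,0,0,-1,0,0,0,0])

```text
clock: 11.7
position: [0.525, 0.127, 0.006]
ee_rot: [-0.006, 0.073, 0.997, -0.001]
contact_force: [-8.4, 1.7, 1.0]
width: 0.0308
gripper_force: 69.7
```

```bash
python3 look.py
```

```text
[0.525 0.127 0.006] [-5.800e-03  7.250e-02  9.974e-01 -7.000e-04] [-9.   0.7  0.8] [ 0.09  1.17 -0.04] 0.0303 69.7 11.8
attempt to get argmax of an empty sequence
top ball px [319.1 131.9] 8 pos mm 6.6
side ball px [373.4 160.8] 21 pos mm 3.1
```

```bash
cat > prof.py <<'E'
from h import *
# profile along the strip at bright strip height; rows: offset mm (+ = near), green-ness; ball from red-green
e=np.array([.9895,-.1444,0])
for n,c0 in(("top",(.7577,.0305)),("side",(.7551,.0262))):
    acc=[]
    for k in range(4):
        im=get_image(n); acc.append(im["color"].astype(np.float32))
    I=cv2.resize(np.mean(acc,0),None,fx=1,fy=1)
    xs=np.arange(-60,61,2); q=np.array([.1444,.9895,0])
    R=[]
    for x in xs:
        p=[proj(im,np.array([*c0,.077])-e*x/1000+q*o/1000) for o in(-7,-4,4,7)]
        v=[cv2.getRectSubPix(I,(1,1),tuple(map(float,a)))[0,0] for a in p]; R.append(np.mean(v,0))
    R=np.array(R); print(n); print(" ".join(f"{x}:{int(g)}/{int(r-g)}" for x,(r,g,b) in zip(xs,R)))
    h=hsv(im)
E
python3 prof.py
```

```text
top
-60:55/-6 -58:61/-16 -56:77/-25 -54:93/-31 -52:103/-35 -50:108/-37 -48:110/-38 -46:110/-38 -44:110/-38 -42:110/-38 -40:111/-38 -38:111/-38 -36:111/-38 -34:111/-38 -32:111/-38 -30:111/-38 -28:111/-37 -26:110/-37 -24:107/-36 -22:101/-34 -20:94/-31 -18:88/-30 -16:90/-30 -14:97/-33 -12:104/-35 -10:106/-35 -8:102/-30 -6:92/-20 -4:77/-3 -2:59/18 0:43/38 2:32/53 4:27/58 6:28/55 8:34/43 10:42/27 12:52/9 14:65/-8 16:80/-21 18:94/-31 20:104/-35 22:109/-37 24:110/-38 26:110/-38 28:111/-38 30:111/-38 32:112/-38 34:113/-38 36:114/-38 38:115/-39 40:116/-39 42:117/-39 44:117/-39 46:116/-39 48:114/-39 50:108/-37 52:96/-32 54:77/-25 56:55/-17 58:39/-8 60:39/-1
side
-60:83/-26 -58:118/-48 -56:150/-62 -54:173/-71 -52:182/-74 -50:181/-73 -48:179/-72 -46:178/-72 -44:177/-72 -42:177/-71 -40:178/-72 -38:181/-73 -36:184/-74 -34:181/-73 -32:178/-71 -30:180/-72 -28:184/-74 -26:181/-73 -24:160/-65 -22:126/-50 -20:100/-39 -18:108/-44 -16:146/-61 -14:165/-63 -12:152/-43 -10:115/-6 -8:88/19 -6:80/27 -4:70/35 -2:58/40 0:54/40 2:55/35 4:56/28 6:65/12 8:78/-9 10:84/-26 12:84/-32 14:105/-43 16:138/-56 18:165/-67 20:173/-70 22:175/-71 24:177/-71 26:179/-72 28:177/-72 30:175/-70 32:178/-71 34:183/-73 36:187/-75 38:187/-75 40:190/-75 42:189/-75 44:189/-75 46:189/-75 48:190/-76 50:174/-70 52:132/-54 54:74/-28 56:30/-7 58:12/2 60:9/2
```

The ball is at about +8.5 mm, so about 9 mm more travel.

Call:
send_rows(steps=[-1,-0.1,0,0,0,-1,-0.1,0,0,0,-1,-0.1,0,0,0,-1,-0.1,0,0,0,-1,-0.1,0,0,0,-1,-0.1,0,0,0,-1,-0.1,0,0,0,-1,-0.1,0,0,0,-1,-0.1,0,0,0,-1,0,0,0,0,-1,0,0,0,0,-1,0,0,0,0])

```text
clock: 13.4
position: [0.5341, 0.1257, 0.0059]
ee_rot: [-0.006, 0.072, 0.997, -0.001]
contact_force: [-8.7, 0.9, -0.1]
width: 0.0307
gripper_force: 69.6
```

Call:
send_rows(steps=[-1,0,0,0,0,-1,0,0,0,0,-1,0,0,0,0,-1,0,0,0,0,-1,0,0,0,0,-1,0,0,0,0,-1,0,0,0,0,-1,0,0,0,0,-1,0,0,0,0,-1,0,0,0,0,-1,0,0,0,0,-1,0,0,0,0])

```text
clock: 14.6
position: [0.5341, 0.1257, 0.0059]
ee_rot: [-0.006, 0.072, 0.997, -0.001]
contact_force: [-8.5, 1.2, -0.8]
width: 0.0307
gripper_force: 69.6
```

```bash
python3 look.py; python3 prof.py | sed 's/-60:.*-26:/-26:/; s/ 26:.*//'; python3 - <<'E'
from h import *
t=get_image("top"); s=get_image("side")
cv2.imwrite("pics/lev.png",np.hstack([cv2.resize(t["color"][105:155,300:340],(480,600),interpolation=cv2.INTER_CUBIC),cv2.resize(s["color"][140:240,305:358],(318,600),interpolation=cv2.INTER_CUBIC)])[:,:,::-1])
E
```

```text
[0.5341 0.1257 0.0059] [-5.600e-03  7.250e-02  9.974e-01 -6.000e-04] [-9.1  0.6  0.6] [ 0.13  1.12 -0.01] 0.0306 69.6 14.7
attempt to get argmax of an empty sequence
top ball px [319.8 128.8] 6 pos mm -3.4
side ball px [375.6 159.5] 22 pos mm -6.6
top
-26:109/-37 -24:106/-36 -22:99/-33 -20:90/-29 -18:79/-23 -16:73/-14 -14:68/-3 -12:60/12 -10:50/29 -8:40/44 -6:34/52 -4:33/52 -2:39/43 0:52/25 2:66/6 4:82/-12 6:93/-25 8:99/-31 10:97/-32 12:91/-30 14:86/-29 16:90/-30 18:99/-34 20:106/-36 22:110/-38 24:110/-38
side
-26:171/-70 -24:155/-64 -22:115/-34 -20:78/0 -18:65/24 -16:69/30 -14:73/30 -12:68/35 -10:59/38 -8:54/36 -6:52/32 -4:54/23 -2:74/-1 0:111/-33 2:148/-58 4:170/-70 6:173/-71 8:157/-63 10:125/-50 12:101/-39 14:112/-44 16:146/-58 18:169/-68 20:172/-69 22:170/-68 24:167/-67
```

View pics/lev.png

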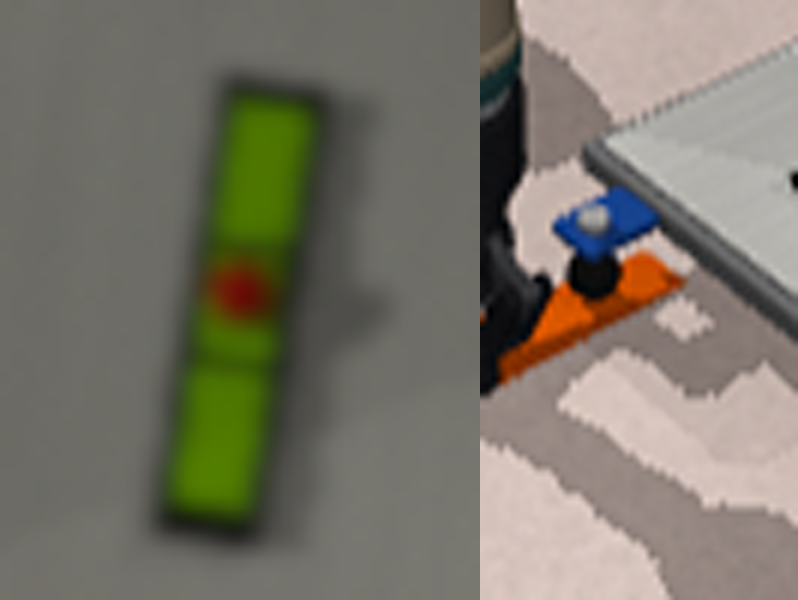

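The ball rests between the lines, in the top crop at (240,292) with the lines at y≈245 and y≈360. That works out to about -1.5 mm, and the dome foot sits on the shim. I'll relax the push force, open, check, then retreat.

Call:
send_rows(steps=[-1,0.2,0,0,0,-1,0.2,0,0,0,-1,0.1,0,0,0,-1,0.1,0,0,0,-1,0,0,0,0], newtons=20)

```text
clock: 15.7
position: [0.534, 0.1263, 0.007]
ee_rot: [0.0, 0.072, 0.997, -0.0]
contact_force: [0.3, -3.8, -5.1]
width: 0.0305
gripper_force: 68.8
```

Call:
send_rows(steps=[0.3,0,0,0,0,0.3,0,0,0,0,0.3,0,0,0,0,0.3,0,0,0,0,0.6,0,0,0,0,0.6,0,0,0,0,0.6,0,0,0,0])

```text
clock: 16.4
position: [0.5339, 0.1268, 0.0074]
ee_rot: [0.0, 0.072, 0.997, 0.0]
contact_force: [-0.1, 0.7, 0.4]
width: 0.0685
gripper_force: 0.0
```

```bash
python3 look.py
```

```text
[0.5338 0.1267 0.0073] [0.     0.0724 0.9974 0.    ] [-0.2  0.5  0.7] [0.02 0.02 0.02] 0.0681 0.0 16.5
attempt to get argmax of an empty sequence
top ball px [319.7 129. ] 7 pos mm -2.8
side ball px [375.6 159.6] 24 pos mm -5.9
```

Released, and the ball has hardly changed. Retreating straight up.

Call:
send_rows(steps=[0.6,0,0,-0.5,0,0.6,0,0,-0.5,0,0.6,0,0,-1,0,0.6,0,0,-1.5,0,0.6,0.5,0,-2,0,0.6,1,0,-2,0,0.6,2,0,-2,0,0.6,2,0,-2,0,0.6,2,0,-1,0,0.6,2,0,0,0,0.6,1,0,0,0,0.6,0,0,0,0])

```text
clock: 17.7
position: [0.4287, 0.142, 0.1328]
ee_rot: [0.0, 0.072, 0.997, 0.0]
contact_force: [0.1, 0.4, -0.3]
width: 0.0684
gripper_force: 0.0
```

Call:
send_rows(steps=[0.6,0,0,0,0,0.6,0,0,0,0,0.6,0,0,0,0,0.6,0,0,0,0,0.6,0,0,0,0,0.6,0,0,0,0,0.6,0,0,0,0,0.6,0,0,0,0,0.6,0,0,0,0,0.6,0,0,0,0,0.6,0,0,0,0,0.6,0,0,0,0])

```text
clock: 18.9
position: [0.4299, 0.1419, 0.1323]
ee_rot: [0.0, 0.072, 0.997, 0.0]
contact_force: [0.1, 0.7, -0.7]
width: 0.0685
gripper_force: 0.0
```

```bash
python3 look.py fin;  python3 prof.py | sed 's/-60:.*-26:/-26:/; s/ 26:.*//'
```

```text
[0.43   0.1419 0.1323] [0.     0.0723 0.9974 0.    ] [-0.2  0.4 -0.1] [-0.    0.02  0.05] 0.0681 0.0 19.0
orange top [291.75829384 193.4549763 ] 211
((564.4954223632812, 122.00776672363281), (26.490140914916992, 87.23506927490234), 80.79844665527344) [[519.0, 116.0], [605.0, 102.0], [610.0, 128.0], [524.0, 142.0]]
top ball px [319.8 129.6] 5 pos mm -1.0
side ball px [375.1 159.9] 22 pos mm -3.7
top
-26:105/-36 -24:102/-35 -22:96/-33 -20:88/-30 -18:82/-27 -16:81/-25 -14:83/-21 -12:79/-12 -10:69/1 -8:55/20 -6:42/37 -4:33/49 -2:31/50 0:38/41 2:50/24 4:65/4 6:80/-12 8:90/-24 10:91/-29 12:87/-29 14:83/-28 16:86/-29 18:94/-32 20:101/-35 22:104/-36 24:105/-36
side
-26:180/-73 -24:161/-67 -22:128/-49 -20:99/-28 -18:80/-3 -16:78/12 -14:78/22 -12:70/32 -10:64/36 -8:58/38 -6:54/37 -4:51/34 -2:55/24 0:80/-2 2:120/-36 4:155/-61 6:171/-71 8:159/-65 10:128/-51 12:103/-40 14:114/-45 16:147/-59 18:169/-68 20:173/-70 22:173/-70 24:171/-69
```

View pics/fin.png

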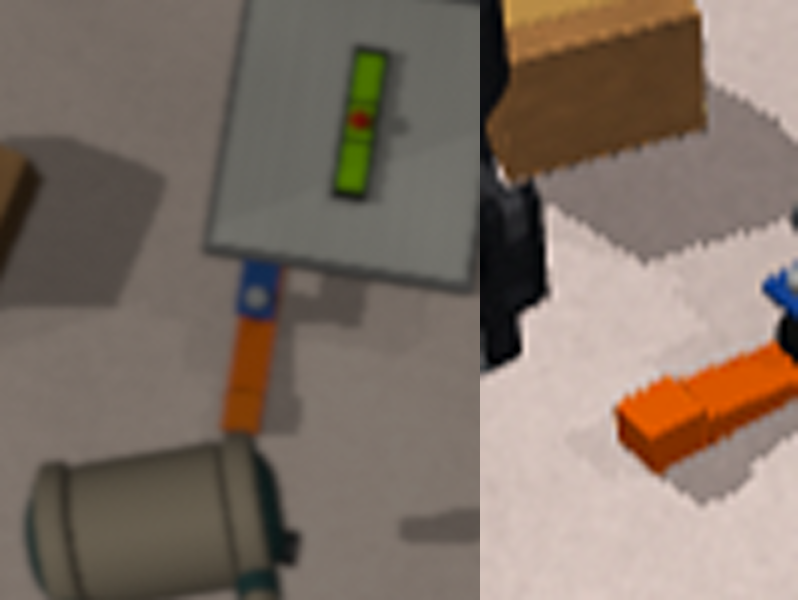

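The shim is flat under the ear, with its block at top crop (240,405), and the ball is centred at (360,120) between the lines. One last check for drift before handing in.

Call:
send_rows(steps=[0.6,0,0,0,0,0.6,0,0,0,0,0.6,0,0,0,0,0.6,0,0,0,0,0.6,0,0,0,0,0.6,0,0,0,0,0.6,0,0,0,0,0.6,0,0,0,0,0.6,0,0,0,0,0.6,0,0,0,0,0.6,0,0,0,0,0.6,0,0,0,0])

```text
clock: 20.6
position: [0.4299, 0.1419, 0.1323]
ee_rot: [0.0, 0.072, 0.997, 0.0]
contact_force: [0.1, -0.2, 0.7]
width: 0.068
gripper_force: 0.0
```

```bash
python3 look.py
```

```text
[0.4299 0.1418 0.1323] [-0.      0.0724  0.9974  0.    ] [-0.4  0.2 -0.1] [-0.    0.    0.06] 0.0683 0.0 20.7
orange top [291.77142857 193.49047619] 210
((564.4954223632812, 122.00776672363281), (26.490140914916992, 87.23506927490234), 80.79844665527344) [[519.0, 116.0], [605.0, 102.0], [610.0, 128.0], [524.0, 142.0]]
top ball px [319.5 129.5] 4 pos mm -1.1
side ball px [375.1 159.9] 22 pos mm -3.7
```

Stable and centred.

```bash
python3 -c "from rig import sign_off; print(sign_off())"
```

```text
the job is handed in; nothing more can be done
None
```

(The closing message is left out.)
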